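# Put the tape rolls on their stands

## Task

Put the four loose rolls of tape from the middle of the bench on to the two spindle stands: the two wide rolls go on the red stand, tan below and grey on top, and the two narrow rolls go on the green stand, cream below and blue on top. Every roll must lie flat, centred on its spindle, and be let go; leave the sanding block and the little black cup of weights where they are.

Things in the scene. Friction and masses are not known exactly. Their poses are not given: they have to be found in the camera images.
- stand_wide: Red stand, fixed to the bench: round red base 112 mm across and 10 mm thick, with a steel spindle upright at its centre, 12 mm thick, narrowing over the last 6 mm, its tip 74 mm above the bench. A low steel collar (22 mm across, 2.5 mm high) surrounds the spindle's foot. Origin on the axis at bench level, z up. The two wide rolls belong here.
- stand_narrow: Green stand, fixed to the bench: the same base in green (112 mm across, 10 mm thick, same collar) with a shorter steel spindle 12 mm thick, narrowing over the last 6 mm, its tip 48 mm above the bench. Origin on the axis at bench level, z up. The two narrow rolls belong here.
- tan_roll: Wide roll of tan packing tape lying flat: outer diameter 104 mm, round open hole 76 mm across, 48 mm high; the wall is 14 mm thick, its middle 45 mm from the axis. Loose, about 0.16 kg. Origin on its axis at the level of its underside, z up.
- grey_roll: Wide roll of grey cloth tape lying flat: outer diameter 98 mm, hole 76 mm across, 48 mm high; wall 11 mm thick, its middle 43.5 mm from the axis. Loose, about 0.18 kg. Origin on its axis at the level of its underside, z up.
- cream_roll: Narrow roll of cream masking tape lying flat: outer diameter 100 mm, hole 76 mm across, 25 mm high; wall 12 mm thick, its middle 44 mm from the axis. Loose, about 0.1 kg. Origin on its axis at the level of its underside, z up.
- blue_roll: Narrow roll of blue painter's tape lying flat: outer diameter 96 mm, hole 76 mm across, 19 mm high; wall 10 mm thick, its middle 43 mm from the axis. Loose, about 0.07 kg. Origin on its axis at the level of its underside, z up.
- sanding_block: Bystander: loose brown sanding block, 58 x 98 x 28 mm (its x, y, z), origin under its centre. Not to be moved. (Tall furniture near the work, for the gripper to keep clear of: a vise about x 0.38, y -0.20, within 0.10 m; a pot of tools about 0.68, -0.22, within 0.07 m.)
- cup: Bystander: loose black cast cup with small brass weights in it, 47 mm across and 23 mm high, origin under its centre. It is no roll of tape and is not to be moved. (More furniture to keep clear of: a blue bin about x 0.83, y -0.13, within 0.11 m; a low scale about 0.78, 0.16, within 0.09 m.)

How it is judged:
At the end, for the whole second after the job is handed in: Red stand: tan roll on the base, grey on the tan. Green stand: cream on the base, blue on the cream. Each within 15 mm of its spindle's axis and 6 mm of its seated height, tilted under 0.1 rad, at rest, released. The block and the cup within 20 mm of their starts (horizontal distance between each of tan_roll, grey_roll and stand_wide below 0.015 m and z of tan_roll in the frame of stand_wide between 0.004 and 0.016 m and angle between each of tan_roll, grey_roll, cream_roll, blue_roll's own z axis and vertical below 0.1 rad and linear speed of each of tan_roll, grey_roll, cream_roll, blue_roll below 0.02 m/s and z of grey_roll in the frame of stand_wide between 0.052 and 0.064 m and horizontal distance between each of cream_roll, blue_roll and stand_narrow below 0.015 m and z of cream_roll in the frame of stand_narrow between 0.004 and 0.016 m and z of blue_roll in the frame of stand_narrow between 0.029 and 0.041 m and distance of each of sanding_block, cup from where it was at the start of the episode below 0.02 m); the robot touches nothing.
It fails at once if the sanding block is pushed more than 20 mm away (distance of sanding_block from where it was at the start of the episode above 0.02 m).
It fails at once if the black cup is pushed more than 20 mm away (distance of cup from where it was at the start of the episode above 0.02 m).
It also fails if it takes over 99 s, if anything falls off the work surface, if the arm or the gripper's body presses on something with over 40 N, if the wrist force passes 120 N, or if a joint passes its speed limit or range.

## Robot

A 7-joint arm with a two-finger parallel gripper is mounted at the origin on a cart in front of the work surface, level with it; the furniture and walls round the work are solid. World frame = base frame: x ahead of the robot, y to its left, z up, the work surface at z = 0. Lengths are in m, angles in rad, forces in N, time in s.
With the tool pointing down it reaches from about 0.4 to 0.9 m from the base axis. Payload 5.5 kg.
Tool frame: the origin (TCP) lies midway between the tips of the shut fingers; the grasp point (between the pads) lies 19 mm behind it (manip.grip_depth is the distance from the TCP to the grasp point, in m); z points along the fingers, y is the line along which they close (so a half turn about z gives the same grasp; the last joint's range is limited). The gripper opens to 92 mm and grips with 3 to 60 N. Pads are 19 mm wide; open, the fingers measure 130 mm over their backs; the gripper's body (75 mm by 190 mm) begins 47 mm behind the grasp point.
Start: joints at [1.54, 0.501, -0.427, 1.55, 0.221, 1.138, -0.21], TCP at [0.188, -0.622, 0.227] pointing down, gripper open.
Joint ranges: [-2.88, 2.88], [-0.31, 2.03], [-1.54, 1.56], [0.2, 2.42], [-1.41, 4.55], [0.19, 2.02], [-2.57, 2.57]. Speed limits (rad/s): [2.57, 2.57, 3.14, 3.14, 3.14, 3.14, 3.14].

## Interface

Orientations are given as a unit quaternion [x, y, z, w].
In Python, from bench import manip, effector, viewer gives the robot as it stands. Calls block until the motion is done:
- manip.move_pose(position, orientation): joint-space move of the TCP to a pose.
- manip.servo_line(position, ori=None, vel=0.15): straight line of the TCP; ori=None keeps the orientation; vel is the mean speed in m/s.
- manip.movej(angles): joint-space move.
- effector.open_jaws() and effector.close(f_grip=None): open the fingers fully, or close them until they stop; f_grip is the grip in N (None keeps the last).
- manip.sleep(seconds).
- manip.solve_ik(position, orientation): joint angles nearest the present ones, or None.
- viewer.get_image(name): name is "side" or "top" or "wrist"; returns the picture (384x512x3 uint8, red, green, blue); there is no depth.
- viewer.get_calibration(name): a dict with "vfov" (degrees; the focal length in pixels is half the picture's height over the tangent of half this angle, whatever the lens; pixels are square), "cx", "cy" (the principal point, pixels), "eye" and "attitude" of the camera in the world. Camera axes: x right, y down, z forward; pixel columns grow to the right and rows downward; lengths in m; the calibration is good to about 2 mm. A picture is of the moment at which its call begins: read the wrist's pose just before it. get_calibration takes no time and is no camera call; for the wrist camera it gives the pose at the moment of the call.
A pose or a line that the arm cannot do raises manip.PlanningError and nothing moves.
- manip.hand_in(): hands the job in; it is judged then, once.
Readings, each from a call of its own:
- manip.current_clock(): time.
- manip.current_q(): joint angles.
- manip.current_joint_velocities(): joint speeds.
- manip.current_tau(): joint torques, N m.
- manip.current_tool_pos(): TCP position.
- manip.current_tcp_rot(): TCP orientation.
- manip.current_force(): force on the tool from outside, world axes, zero at the start.
- manip.current_wrist_torque(): the same for the moment, N m.
- manip.current_finger_gap(): finger opening in m.
- manip.current_gripper_force(): force on a finger pad.
Only numpy, scipy, OpenCV 4.12 (cv2) and the standard library are available. Lean on these libraries where they do the work, as an engineer would, in place of code of your own. Each camera call takes 0.05 s, during which the arm holds its last target. There are 200 camera calls.

## Working session

There is one attempt and no reset: what is moved stays moved. The work goes in short steps, each a Python script; the robot and the scene stay as the last script left them, time stands still between calls to the robot, and variables do not carry over. Pictures are saved under pics/ and viewed, at most 14 in all, crops included, and the job is handed in when it is done.

```bash
mkdir -p pics
python3 - <<'E'
from bench import manip, effector, viewer
import cv2
for n in("top","side"):
    im=viewer.get_image(n); cv2.imwrite(f"pics/{n}0.png",cv2.resize(im[:,:,::-1],(800,600),interpolation=cv2.INTER_CUBIC)); cv2.imwrite(f"{n}raw.png",im[:,:,::-1])
for n in("top","side","wrist"): print(n,viewer.get_calibration(n))
print(manip.current_clock(),manip.grip_depth,manip.current_tcp_rot())
E
```

```text
top {'vfov': 55.29751224145365, 'cx': 254.84638636524, 'cy': 186.96622749002955, 'eye': array([0.46814247, 0.18731849, 0.8811321 ]), 'attitude': array([ 0.70835788, -0.70541851,  0.00795414, -0.0234641 ])}
side {'vfov': 44.7927365924204, 'cx': 248.12266986757945, 'cy': 186.34906397754398, 'eye': array([ 0.32581845, -0.79448462,  0.68380248]), 'attitude': array([ 0.87614345, -0.08274102,  0.03921004, -0.47327491])}
wrist {'vfov': 61.68461184675399, 'cx': 259.53103090318433, 'cy': 192.14530278555645, 'eye': array([ 0.26111256, -0.60104845,  0.38412623]), 'attitude': array([ 0.79515375, -0.5892563 , -0.08610545,  0.11442629])}
0.1 0.0188 [ 9.89225754e-01  1.46395643e-01 -9.35513358e-05 -8.45968379e-04]
```

View pics/top0.png

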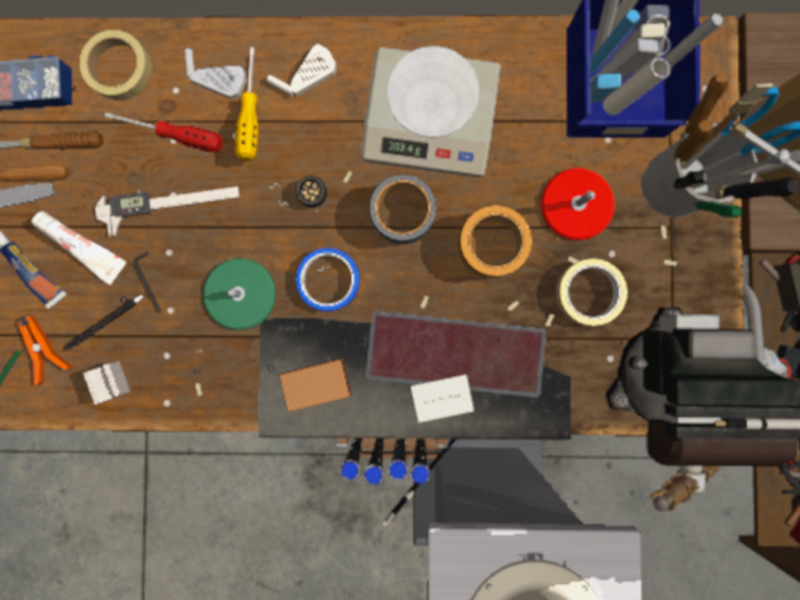

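View pics/side0.png

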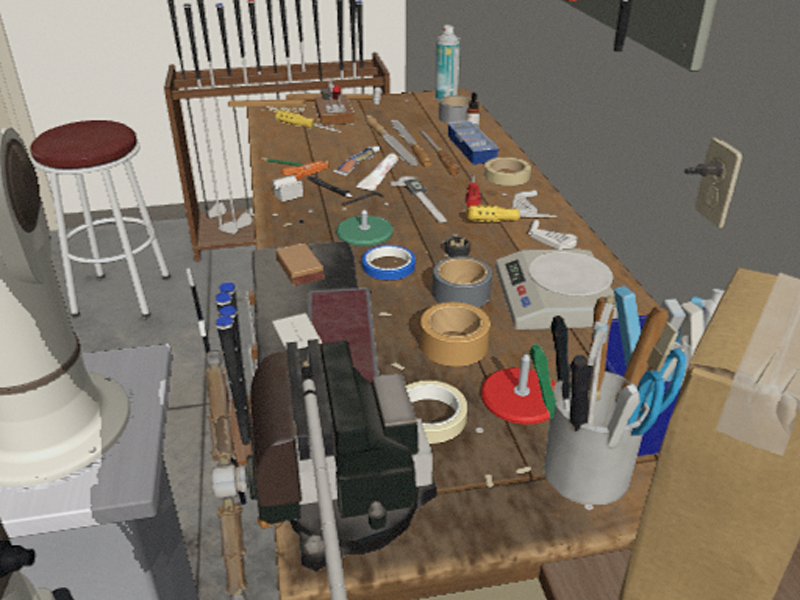

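The top view (800x600 scale) shows tan at (496,241), grey (402,208), cream (593,292), blue (327,280), the red stand base at (578,204), the green one at (239,294), the cup at (311,190) and the block at (315,385). Side view agrees. Next I fit silhouettes to get positions.

```bash
cat > vis.py <<'E'
import numpy as np, cv2
from scipy.spatial.transform import Rotation as R
from scipy.optimize import least_squares
def proj(P,c):
    f=192/np.tan(np.radians(c['vfov'])/2)
    p=R.from_quat(c['attitude']).inv().apply(np.atleast_2d(P)-c['eye'])
    return np.c_[c['cx']+f*p[:,0]/p[:,2], c['cy']+f*p[:,1]/p[:,2]]
def ray(uv,z,c):
    f=192/np.tan(np.radians(c['vfov'])/2)
    d=R.from_quat(c['attitude']).apply([(uv[0]-c['cx'])/f,(uv[1]-c['cy'])/f,1])
    return c['eye']+d*(z-c['eye'][2])/d[2]
def circ(x,y,z,r):
    a=np.linspace(0,2*np.pi,60,endpoint=False)
    return np.c_[x+r*np.cos(a),y+r*np.sin(a),0*a+z]
def sil(x,y,z0,z1,r,c):
    return cv2.convexHull(np.float32(np.r_[proj(circ(x,y,z0,r),c),proj(circ(x,y,z1,r),c)]))
def cen(h):
    m=cv2.moments(h); return np.array([m['m10']/m['m00'],m['m01']/m['m00']]),m['m00']
def fit(h,z0,z1,r,c):
    t,A=cen(h); g=ray(t,(z0+z1)/2,c)[:2]
    s=least_squares(lambda p:cen(sil(*p,z0,z1,r,c))[0]-t,g)
    return s.x, A/cen(sil(*s.x,z0,z1,r,c))[1]
E
python3 - <<'E'
from vis import *
from bench import viewer
c=viewer.get_calibration('top'); im=cv2.imread('topraw.png'); hsv=cv2.cvtColor(im,cv2.COLOR_BGR2HSV).astype(int)
H,S,V=hsv[...,0],hsv[...,1],hsv[...,2]
for n,(u,v) in dict(tan=(496,213),grey=(402,181),cream=(593,264),blue=(327,253),red=(560,204),green=(220,294),wood=(480,150),sh=(350,235)).items():
    print(n,hsv[int(v*.64),int(u*.64)])
ims=cv2.resize(im[85:215,120:420],(800,347),interpolation=cv2.INTER_CUBIC)
M=dict(tan=((H>8)&(H<18)&(S>150)&(V>150),0,.048,.052,(496,241)),
 cream=((H>18)&(H<35)&(S<150)&(V>150),0,.025,.050,(593,292)),
 blue=((H>100)&(H<125)&(S>130),0,.019,.048,(327,280)),
 red=(((H<5)|(H>175))&(S>180),0,.010,.056,(578,204)),
 green=((H>60)&(H<90)&(S>90),0,.010,.056,(239,294)),
 grey=((S<75)&(V>50),0,.048,.049,(402,208)))
for n,(m,z0,z1,r,(u,v)) in M.items():
    k=np.zeros_like(m,np.uint8); cv2.circle(k,(int(u*.64),int(v*.64)),26,1,-1)
    k=k*m.astype(np.uint8)
    cs,_=cv2.findContours(k,cv2.RETR_EXTERNAL,cv2.CHAIN_APPROX_NONE)
    h=cv2.convexHull(max(cs,key=cv2.contourArea).astype(np.float32))
    p,a=fit(h,z0,z1,r,c); print(n,p.round(4),'area ratio',round(a,3), 'ray',ray((u*.64,v*.64),z1,c)[:2].round(3))
    for z,col in((z0,(255,255,0)),(z1,(255,0,255))):
        q=((proj(circ(*p,z,r),c)-[120,85]+.5)*800/300).astype(int); cv2.polylines(ims,[q],True,col,1)
print(ray((315*.64,385*.64),.028,c),ray((311*.64,190*.64),.02,c))
cv2.imwrite('pics/fit.png',ims)
E
```

```text
tan [ 16 160 211]
grey [ 15 116 172]
cream [ 25  77 242]
blue [110 125 208]
red [  1 240 165]
green [ 73 122  92]
wood [ 20  48 175]
sh [ 15 136  88]
tan [0.5841 0.0619] area ratio 0.921 ray [0.58  0.064]
cream [ 0.5103 -0.0852] area ratio 0.95 ray [ 0.507 -0.083]
blue [0.5264 0.3155] area ratio 0.956 ray [0.524 0.314]
red [ 0.6434 -0.066 ] area ratio 0.929 ray [ 0.642 -0.067]
green [0.5041 0.4523] area ratio 0.893 ray [0.503 0.45 ]
grey [0.6321 0.2008] area ratio 0.946 ray [0.629 0.201]
[0.36749543 0.32911276 0.028     ] [0.66159056 0.33983763 0.02      ]
```

View pics/fit.png

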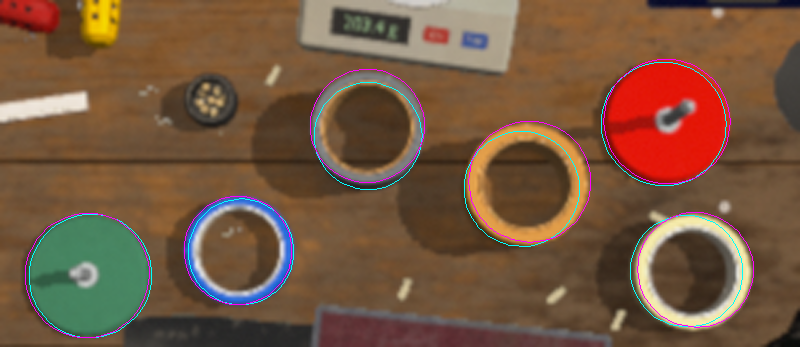

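The overlay puts all six outlines within about 1-2 px (2-3 mm). When opened fully, the inner finger would hit the spindle. So I seat low rolls 19 mm sideways, open, then push them central. Grey is released with the tips above the spindle. First, cream.

```bash
cat > rob.py <<'E'
from vis import *
from bench import manip, effector, viewer
C=dict(tan=(.583,.062),cream=(.510,-.085),blue=(.526,.3155),grey=(.631,.2008),red=(.6434,-.066),green=(.504,.4515))
RAD=dict(tan=(.052,.045),cream=(.050,.044),blue=(.048,.043),grey=(.049,.0435))
def ori(phi,flip):
    a=np.radians(phi+180*flip); y=np.array([np.cos(a),np.sin(a),0]); z=np.array([0,0,-1.])
    return R.from_matrix(np.c_[np.cross(y,z),y,z]).as_quat()
def u(phi): a=np.radians(phi); return np.array([np.cos(a),np.sin(a)])
def go(xy,z,phi):   # joint move to a high pose, taking the feasible flip with the least motion
    best=None
    for f in(0,1):
        q=manip.solve_ik([*xy,z],ori(phi,f))
        if q is not None:
            d=np.abs(np.array(q)-manip.current_q()).max()
            if best is None or d<best[0]: best=(d,f)
    manip.move_pose([*xy,z],ori(phi,best[1]))
def line(xy,z,v=.2): manip.servo_line([*xy,z],vel=v)
def pick(n,phi,tip,high=.2):
    g=np.array(C[n])+RAD[n][1]*u(phi)
    go(g,high,phi); line(g,tip+.04,.25); line(g,tip,.1)
    effector.close(f_grip=30); print(n,'gap',manip.current_finger_gap(),'pf',manip.current_gripper_force())
    line(g,high,.2); print('gap up',manip.current_finger_gap(),'t',manip.current_clock())
def place(n,stand,phi,tip,seat,off=(0,0),high=.2):
    g=np.array(C[stand])+off+RAD[n][1]*u(phi)
    go(g,high,phi); line(g,tip+seat+.02,.2); line(g,tip+seat+.001,.05)
    effector.open_jaws(); line(g,high,.25); print('placed',manip.current_clock())
def nudge(n,stand,side,z,d=.019,high=.12,half=.0095):  # push from direction 'side' (deg) to the axis
    s=np.array(C[stand]); r=RAD[n][0]+half
    a=s+(r+d+.012)*u(side); b=s+r*u(side)
    effector.close(); line(a,high,.3); line(a,z,.2); line(b,z,.04); print('push',manip.current_force().round(1))
    line(a,z,.15); line(a,.2,.3); effector.open_jaws(); print('t',manip.current_clock())
def shot(name,cam='top',box=None):
    im=viewer.get_image(cam)[:,:,::-1]; cv2.imwrite(name+'_raw.png',im)
    if box: x0,y0,x1,y1=box; im=im[y0:y1,x0:x1]
    k=min(800/im.shape[1],600/im.shape[0]); cv2.imwrite(f'pics/{name}.png',cv2.resize(im,None,fx=k,fy=k,interpolation=cv2.INTER_CUBIC))
E
python3 - <<'E'
from rob import *
pick('cream',110,.005)
place('cream','green',180,.005,.010,off=(0,.019))
shot('c1')
print(manip.current_tool_pos())
E
```

```text
cream gap 0.011901833785909564 pf 29.998933374881744
gap up 0.011465287688247955 t 6.0833
placed 11.6583
[0.4594754  0.46921984 0.19790069]
```

Run:
```python
from rob import *
nudge('cream','green',90,.017)
manip.move_pose([.6,.1,.25],manip.current_tcp_rot())
shot('c2','top',(100,90,260,210))
```

```text
push [0.3 0.7 0.6]
t 17.85
```

View pics/c2.png

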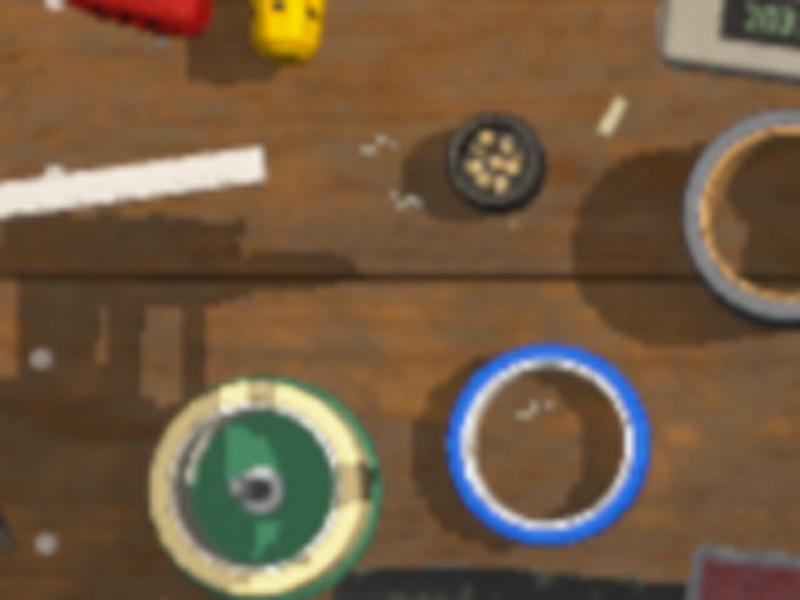

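Cream sits flat on green, its outline spanning x 150–368, y 380–597 in the crop (centre about 259,488), with the spindle tip near (260,488). Blue, grey and the cup haven't moved. Checking the numbers, then tan.

Run:
```python
from rob import *
c=viewer.get_calibration('top'); print('cream',ray((151.3,187.1),.033,c),'spindle tip',ray((100+259/5-.5,90+488/5-.5),.048,c), C['green'])
pick('tan',180,.014)
place('tan','red',180,.014,.010,off=(0,.019))
nudge('tan','red',90,.030)
manip.move_pose([.5,.25,.25],manip.current_tcp_rot())
shot('t2','top',(290,80,450,200))
```

```text
cream [0.50462391 0.44747289 0.033     ] spindle tip [0.5039787  0.44287182 0.048     ] (0.504, 0.4515)
tan gap 0.013823549088995291 pf 30.20317604765296
gap up 0.013752853149502664 t 23.5583
placed 27.7333
push [ 0.1  0.1 -0.6]
t 33.775
```

View pics/t2.png

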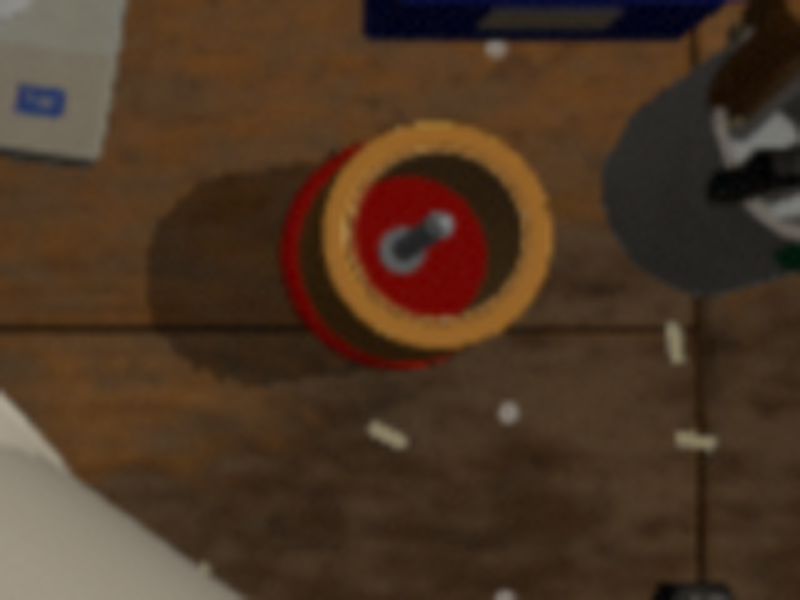

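Tan sits flat on red. Its top rim spans x 322–554, y 122–350 (centre about 438,236), the collar is at (402,248) and the spindle tip at (440,222).

Run:
```python
from rob import *
c=viewer.get_calibration('top')
for p,z in(((377.1,126.7),.058),((369.9,129.1),.0125),((377.5,123.9),.074)): print(ray(p,z,c).round(4))
pick('grey',180,.020)
place('grey','red',180,.020,.058)
manip.move_pose([.5,.25,.25],manip.current_tcp_rot())
shot('g2','top',(290,80,450,200))
shot('g2s','side')
```

```text
[ 0.6414 -0.0689  0.058 ]
[ 0.6452 -0.066   0.0125]
[ 0.6442 -0.0648  0.074 ]
grey gap 0.011635974455502086 pf 32.15135188103886
gap up 0.01134283343821399 t 38.9417
placed 43.1333
```

View pics/g2.png

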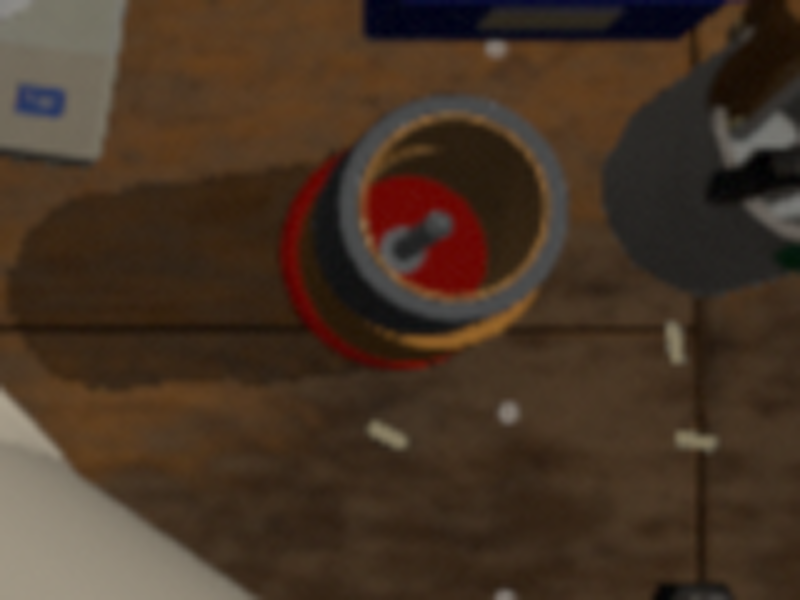

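Grey's top rim spans x 340–566, y 97–322 (centre about 453,209), lying on tan. Blue next.

Run:
```python
from rob import *
c=viewer.get_calibration('top'); print(ray((380.1,121.4),.106,c).round(4))
C['green']=(.504,.450)
pick('blue',-90,.004)
place('blue','green',-90,.004,.035,off=(.019,0))
nudge('blue','green',0,.040)
manip.move_pose([.6,.1,.25],manip.current_tcp_rot())
shot('b2','top',(100,90,260,210)); shot('b2s','side')
```

```text
[ 0.6426 -0.0604  0.106 ]
blue gap 0.009486551352611707 pf 29.999990165233612
gap up 0.00981470912689903 t 49.4
placed 53.525
push [-0.3 -0.   0.3]
t 59.475
```

View pics/b2.png

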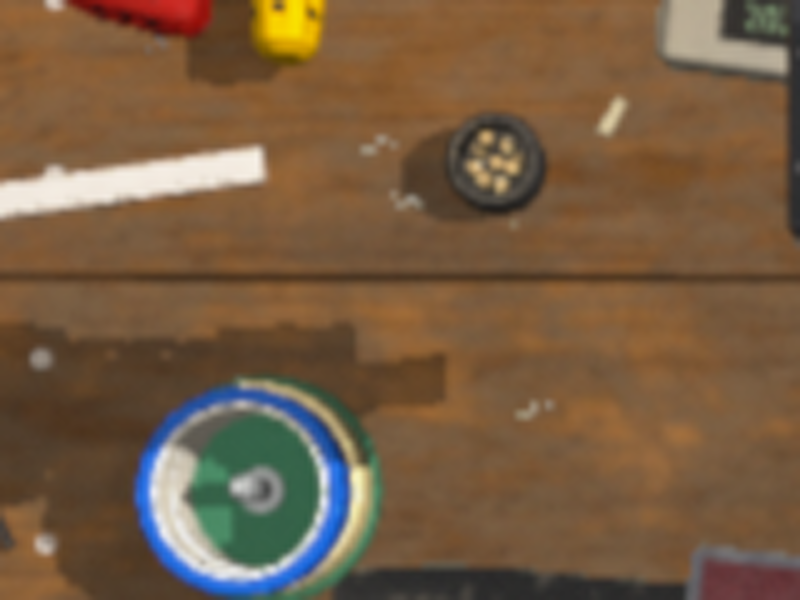

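View pics/b2s.png

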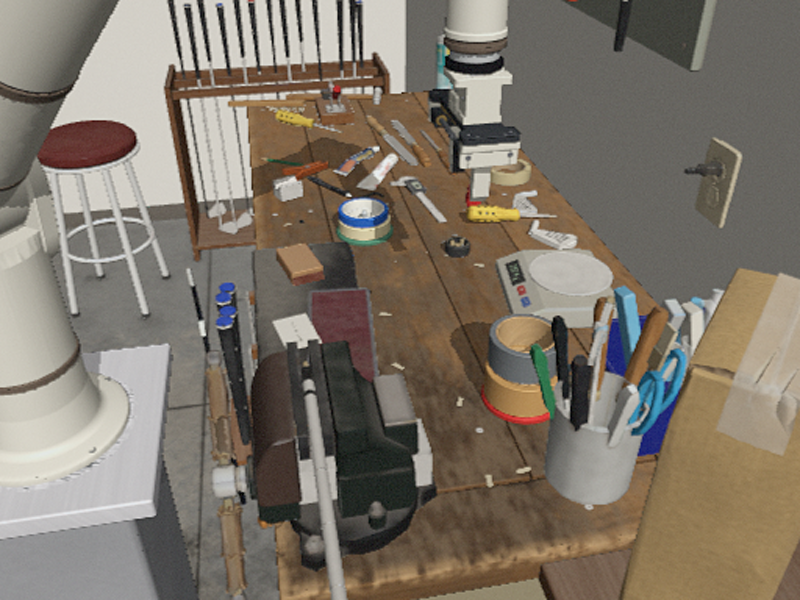

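Both stacks look level in the side view, and the cup and block are where they were. Blue's rim spans x 137–350, y 383–597 (centre about 243,490). I'll check its offset before handing in.

Run:
```python
from rob import *
c=viewer.get_calibration('top'); p=ray((148.2,187.5),.054,c); print(p, C['green'],manip.current_clock())
d=np.hypot(p[0]-.504,p[1]-.4515); print(d)
if d<.009: manip.sleep(.5); print(manip.hand_in())
```

```text
[0.5027841  0.44811026 0.054     ] (0.504, 0.4515) 60.9
0.003601217498036652
the job is handed in; nothing more can be done
None
```

The job is handed in at about 61 s: tan is under grey on the red stand and cream under blue on the green, all lying flat, released and measured within about 6 mm of their spindles, and the cup and block look unmoved in the pictures.

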